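# Sweep the agate slices off the light box into the specimen tray

## Task

The lesson is over: using the fingertips, sweep the four agate slices across the light box and off its edge so that they drop into the steel specimen tray standing against that edge. Push them only, never pick one up, and leave the petri dish, the hand lens, the tray itself and everything else on the bench where they are.

Things in the scene. Friction and masses are not known exactly. Their poses are not given: they have to be found in the camera images.
- lightbox: light box, a flat case that does not move, 240 mm along its x, 270 mm along its y, 34 mm high with a flat white top, no rim; origin at the centre of its underside, z up. The tray stands at its +y or -y end (it varies), the slide box at the other. Two slices lie along its -x side, two along its +x side; petri dish and hand lens on the strip between
- tray: shallow open specimen tray of stainless steel standing on the bench, 0.45 kg, 260 mm along its x, 120 mm along its y, walls 20 mm high and 3 mm thick, floor 3 mm thick; origin at the centre of its underside, z up. Parallel to the light box, with its long wall 4 mm from the light box's end, so its rim is 14 mm lower than the light box's top
- slice_a: a flat sawn agate slice, an irregular rounded outline 31 to 38 mm across and 10 mm thick, about 22 g, ringed in grey-browns; origin at its centre, z normal to its flat faces. Starts lying flat on the light box, with its origin 5 mm above the pane; it slides easily, but being irregular it tends to turn and drift sideways off the fingertips when pushed far
- slice_b: a flat sawn agate slice, an irregular rounded outline 32 to 39 mm across and 10 mm thick, about 22 g, ringed in grey-browns; origin at its centre, z normal to its flat faces. Starts lying flat on the light box, with its origin 5 mm above the pane; it slides easily, but being irregular it tends to turn and drift sideways off the fingertips when pushed far
- slice_c: a flat sawn agate slice, an irregular rounded outline 30 to 36 mm across and 10 mm thick, about 22 g, ringed in grey-browns; origin at its centre, z normal to its flat faces. Starts lying flat on the light box, with its origin 5 mm above the pane; it slides easily, but being irregular it tends to turn and drift sideways off the fingertips when pushed far
- slice_d: a flat sawn agate slice, an irregular rounded outline 31 to 39 mm across and 10 mm thick, about 22 g, ringed in grey-browns; origin at its centre, z normal to its flat faces. Starts lying flat on the light box, with its origin 5 mm above the pane; it slides easily, but being irregular it tends to turn and drift sideways off the fingertips when pushed far
- dish: open glass petri dish with a pebble in it, 50 mm in diameter, 14 mm high, 50 g, free to slide, standing on the middle strip of the light box among the slices; origin at the centre of its underside. To be left alone
- loupe: folded metal hand lens, about 54 mm long (x), 26 mm wide, 15 mm high, lying on the middle strip of the light box among the slices; origin near its middle, on its underside. To be left alone
- slide_box: closed wooden box for microscope slides, 210 mm along its x, 120 mm along its y, 29 mm high, on the bench against the light box's other end; origin at the centre of its underside. To be left alone
- beaker: small glass beaker, 56 mm across, 68 mm high, on the bench beyond the light box; origin at the centre of its underside
- jar: glass specimen jar with a black cap, 48 mm across, 60 mm high, on the bench beyond the light box; origin at the centre of its underside
- forceps: fine steel forceps lying on the bench beyond the light box, 130 mm long (x), 9 mm high; origin near their middle, on the bench
- wash_bottle: white plastic wash bottle with a bent spout, 68 mm across, 200 mm high, standing on the bench to the right; origin at the centre of its underside

How it is judged:
By the outcome, as a careful person would: the job done as asked, in the order asked, and still so for the second after the job is handed in, with the robot touching nothing.
It also fails if it takes over 70 s, if anything falls off the work surface, if the arm or the gripper's body presses on something with over 40 N, if the wrist force passes 120 N, or if a joint passes its speed limit or range.

## Robot

A 6-joint arm with a two-finger parallel gripper is mounted at the origin on the work surface. World frame = base frame: x ahead of the robot, y to its left, z up, the work surface at z = 0. Lengths are in m, angles in rad, forces in N, time in s.
With the tool pointing down it reaches from about 0.375 to 0.975 m from the base axis. Payload 3.8 kg.
Tool frame: the origin (TCP) lies midway between the tips of the shut fingers; the grasp point (between the pads) lies 19 mm behind it; z points along the fingers, y is the line along which they close (so a half turn about z gives the same grasp; the last joint's range is limited). The gripper opens to 85 mm and grips with 20 to 120 N. Pads are 22 mm wide; open, the fingers measure 114 mm over their backs; the gripper's body (76 mm by 85 mm) begins 54 mm behind the grasp point. The pads swing forward as they close: fully open they stand 13 mm farther back than shut.
Start: joints at [1.093, 0.264, 1.604, -0, 1.274, -0.037], TCP at [0.288, 0.61, 0.204] pointing down, gripper open.
Joint ranges: [-2.63, 2.63], [-0.94, 2.18], [0.31, 2.57], [-1.31, 4.45], [0, 2.66], [-2.55, 2.55]. Speed limits (rad/s): [2.57, 2.57, 3.14, 3.14, 3.14, 3.14].

## Interface

Orientations are given as a rotation vector (axis times angle).
In Python, from workcell import * gives the robot as it stands. The module is installed in compiled form; this text tells all that it offers.
- The arm moves only by the tool apply_moves, never from a script. Its arguments are lists of equal length, an entry for each row: "fingers": the opening, from 0 (shut) to 1 (fully open); "travel": the shift along the tool's x, y, z normalised to -1 to 1, where 1 is 0.05 m, a list of three; "rotation": the turn, a rotation vector about the tool's x, y, z normalised to -1 to 1, where 1 is 6 degrees, a list of three. In form: {"fingers": [fingers, ...], "travel": [[dx, dy, dz], ...], "rotation": [[ax, ay, az], ...]}. A call has 1 to 12 rows; each row shifts and turns the commanded pose from where the row before left it, along the tool's axes as they then stand; what a row does not reach is not made up. A row lasts 1/10 s, in which the tool goes at most 50 mm and 8.59 degrees, less where a joint would pass 70% of its speed; a pose out of reach is approached as far as the arm can. A call with a number of a shift or a turn outside -1 to 1 is refused whole. A call with a gripper value outside its range is refused whole. The fingers move at their own pace and stop on an object; "newtons" is the grip in N (left out, the last holds). Time passes only in rows, so rows that do not move let the fingers close. It gives the time, the measured TCP pose, the force, the opening and the grip force at its end, in the units of the state.
- read_state(): the state, without advancing time (a new reading comes with each control period).
- read_camera(name): name is "side" or "top" or "wrist"; returns a dict with "image" (400x640x3 uint8, red, green, blue), "fx", "fy", "cx", "cy" (pixels), "extrinsics" (4x4, takes a point from world to camera coordinates). Camera axes: x right, y down, z forward; pixel columns grow to the right and rows downward; lengths in m; the calibration is good to about 2 mm. The wrist camera is an equidistant fisheye: a pixel r from the principal point sees the ray r / f radians off the axis. A picture is of the moment at which its call begins. There is no depth.
- finish_job(): hands the job in; it is judged then, once.
Trained networks look in the newest picture that a camera, given by its name, has taken for a name from the list of things; names that differ only in an ending like _2 or _b are one class to them, and where a whole thing is asked for, a point or a joint stands for the part that bears it (a point fixed in the world has none). Each returns a list of dicts, best first, with "p" (0 to 1); they miss things now and then, are a little off and sometimes report something else, mostly with a low value. They report only what shows in the picture. A call takes as long as a camera call.
- regions_of(camera, name): "mask" (400x640 bool, what is visible of it) and "bbox" ([left, top, width, height] in pixels, round what is visible of it).
- tip_of(camera, name): "location" ([column, row] in pixels: a listed point, or the origin of a listed thing).
The state is a dict: "time": time; "q": joint angles; "joint_vel": joint speeds; "joint_torque": joint torques, N m; "tool_pos": TCP position; "tcp_rot": TCP orientation; "wrist_force": force on the tool from outside, world axes, zero at the start; "torque": the same for the moment, N m; "width": opening from 0.0 (shut) to 1.0 (fully open); "grip_force": force on a finger pad.
Only numpy, scipy, OpenCV 4.12 (cv2) and the standard library are available. Lean on these libraries where they do the work, as an engineer would, in place of code of your own. Each camera call takes 0.05 s, during which the arm holds its last target. There are 200 camera calls.

## Working session

There is one attempt and no reset: what is moved stays moved. The work goes in short steps, Python scripts to look and compute and a tool call to move; the robot and the scene stay as the last step left them, time stands still between calls to the robot, and variables do not carry over. Pictures are saved under pics/ and viewed, at most 10 in all, crops included, and the job is handed in when it is done.

Besides the shell and the picture viewer there is one more tool, called after "Request:" as a command line: name --argument value ..., lists and objects as JSON in quotes. apply_moves: Moves the arm, as the interface text tells. Scaled input: -1 to 1 covers 0.05 m each way for a shift and 6 degrees each way for a turn. Its arguments: {"type":"object","properties":{"fingers":{"type":"array","items":{"type":"number"}},"travel":{"type":"array","items":{"type":"array","items":{"type":"number"}}},"rotation":{"type":"array","items":{"type":"array","items":{"type":"number"}}},"newtons":{"type":"number"}},"required":["fingers","travel","rotation"]}

```bash
mkdir -p pics
cat > h.py <<'E'
from workcell import *
import numpy as np, cv2
from scipy.spatial.transform import Rotation as R
def ray(c,px):
    E=np.array(c["extrinsics"]); u=(px[0]-c["cx"])/c["fx"]; v=(px[1]-c["cy"])/c["fy"]
    d=np.array([u,v,1.0]); Rt=E[:3,:3].T
    return -Rt@E[:3,3], Rt@d
def at_z(c,px,z):
    o,d=ray(c,px); return o+d*(z-o[2])/d[2]
def tri(c1,p1,c2,p2):
    o1,d1=ray(c1,p1);o2,d2=ray(c2,p2)
    s=np.linalg.lstsq(np.c_[d1,-d2],o2-o1,rcond=None)[0]
    a,b=o1+d1*s[0],o2+d2*s[1]; return (a+b)/2,np.linalg.norm(a-b)
def proj(c,P):
    E=np.array(c["extrinsics"]); q=E[:3,:3]@np.array(P)+E[:3,3]
    return q[0]/q[2]*c["fx"]+c["cx"],q[1]/q[2]*c["fy"]+c["cy"]
E
python3 - <<'E'
from h import *
np.set_printoptions(precision=3,suppress=True)
s=read_state(); print(s["time"],s["tool_pos"],s["tcp_rot"])
cs={}
for n in("top","side"):
    c=cs[n]=read_camera(n); cv2.imwrite(f"pics/{n}0.png",c["image"][:,:,::-1])
    print(n,ray(c,(320,200)))
Z=dict(lightbox=0.034,tray=0.02,slice_a=.039,dish=.034,loupe=.034,slide_box=.029,beaker=0,jar=0,forceps=0,wash_bottle=0)
for k in Z:
  for n in("top","side"):
    for r in tip_of(n,k)[:5]:
        if r["p"]>.3: print(k,n,round(r["p"],2),np.round(r["location"]),at_z(cs[n],r["location"],.039 if k=="slice_a" else (0 if k in("lightbox","tray","slide_box") else Z[k])))
E
```

```text
0.0 [0.288 0.61  0.202] [-0.687 -3.065  0.003]
top (array([ 0.42 , -0.095,  1.014]), array([ 0.224, -0.033, -0.974]))
side (array([0.444, 0.531, 0.779]), array([ 0.205, -0.634, -0.746]))
lightbox top 0.74 [281. 238.] [ 0.566 -0.021  0.   ]
lightbox side 0.79 [344. 244.] [ 0.572 -0.023  0.   ]
lightbox side 0.43 [392. 121.] [ 0.55 -0.47  0.  ]
tray top 0.65 [359. 230.] [ 0.567 -0.22   0.   ]
tray top 0.54 [325. 155.] [ 0.774 -0.155  0.   ]
tray side 0.61 [362. 180.] [ 0.579 -0.221  0.   ]
tray side 0.54 [251. 231.] [ 0.778 -0.     0.   ]
slice_a top 0.71 [254. 212.] [0.631 0.038 0.039]
slice_a top 0.7 [251. 273.] [0.484 0.053 0.039]
slice_a top 0.63 [252. 238.] [0.567 0.046 0.039]
slice_a top 0.6 [308. 203.] [ 0.64  -0.099  0.039]
slice_a top 0.47 [318. 260.] [ 0.498 -0.107  0.039]
slice_a side 0.7 [377. 269.] [0.487 0.044 0.039]
slice_a side 0.57 [323. 196.] [ 0.644 -0.11   0.039]
slice_a side 0.55 [306. 250.] [0.633 0.04  0.039]
slice_a side 0.52 [386. 215.] [ 0.499 -0.097  0.039]
dish top 0.82 [252. 238.] [0.566 0.047 0.034]
dish side 0.6 [340. 260.] [0.563 0.041 0.034]
loupe top 0.73 [305. 232.] [ 0.569 -0.083  0.034]
loupe side 0.64 [307. 246.] [0.637 0.027 0.034]
loupe side 0.59 [354. 209.] [ 0.569 -0.098  0.034]
slide_box top 0.73 [198. 243.] [0.573 0.189 0.   ]
slide_box side 0.74 [388. 212.] [ 0.498 -0.14   0.   ]
slide_box side 0.71 [315. 332.] [0.571 0.184 0.   ]
beaker top 0.72 [326. 156.] [ 0.771 -0.158  0.   ]
beaker side 0.76 [277. 181.] [ 0.778 -0.161  0.   ]
jar top 0.7 [202. 169.] [0.767 0.172 0.   ]
jar side 0.82 [219. 299.] [0.771 0.172 0.   ]
jar side 0.68 [306. 251.] [0.644 0.016 0.   ]
forceps top 0.51 [268. 159.] [ 0.777 -0.003  0.   ]
forceps side 0.55 [251. 232.] [0.777 0.002 0.   ]
wash_bottle top 0.74 [253. 274.] [0.484 0.056 0.   ]
wash_bottle top 0.6 [455. 227.] [ 0.549 -0.463  0.   ]
wash_bottle side 0.84 [391. 118.] [ 0.557 -0.482  0.   ]
```

Run:
```python
from h import *
np.set_printoptions(precision=4,suppress=True)
cs={n:read_camera(n) for n in("top","side")}
im=cs["top"]["image"][:,:,::-1]
cv2.imwrite("pics/tc.png",cv2.resize(im[140:330,150:420],None,fx=2.9,fy=2.9,interpolation=cv2.INTER_CUBIC))
def pts(k):
    o={}
    for n in cs:
        o[n]=[(np.array(cv2.moments(r["mask"].astype(np.uint8),True)["m10"]),r) for r in regions_of(n,k) if r["p"]>.3]
        o[n]=[]
        for r in regions_of(n,k):
            if r["p"]>.3:
                m=cv2.moments(r["mask"].astype(np.uint8),True); o[n].append((m["m10"]/m["m00"],m["m01"]/m["m00"],r))
    return o
for k in("slice_a","dish","loupe"):
    o=pts(k)
    for a in o["top"]:
        q=at_z(cs["top"],a,.039); best=min(o["side"],key=lambda b:np.linalg.norm(at_z(cs["side"],b,.039)-q),default=None)
        X,e=tri(cs["top"],a[:2],cs["side"],best[:2]) if best else (None,None)
        print(k,round(a[2]["p"],2),a[2]["bbox"],"topz",q,"tri",X,e)
for k,z in(("lightbox",.034),("tray",.02),("slide_box",.029)):
  for n in cs:
    r=regions_of(n,k)[0]; cn=max(cv2.findContours(r["mask"].astype(np.uint8),0,1)[0],key=cv2.contourArea)
    P=np.array([at_z(cs[n],p[0],z)[:2] for p in cn],np.float32); print(k,n,r["p"],cv2.minAreaRect(P))
```

```text
slice_a 0.68 [309.4, 255.5, 17.0, 13.7] topz [ 0.4963 -0.1042  0.039 ] tri [ 0.4979 -0.1042  0.0398] 0.0033182700130889526
slice_a 0.61 [303.3, 196.6, 13.3, 17.5] topz [ 0.6351 -0.1061  0.039 ] tri [ 0.6373 -0.106   0.0397] 0.004588696697039344
slice_a 0.58 [243.7, 263.6, 16.6, 14.7] topz [0.4853 0.0494 0.039 ] tri [0.487  0.0493 0.0393] 0.0036031374508122193
slice_a 0.53 [247.6, 204.0, 12.6, 14.3] topz [0.633  0.0394 0.039 ] tri [0.6341 0.0392 0.0415] 0.003187188327194092
dish 0.64 [244.3, 227.7, 19.2, 22.0] topz [0.5651 0.0422 0.039 ] tri [0.5659 0.0416 0.0439] 0.002998242263914275
dish 0.49 [309.1, 253.6, 16.6, 16.4] topz [ 0.4961 -0.1049  0.039 ] tri [ 0.5571 -0.1009 -0.1641] 0.09053162182041076
loupe 0.77 [297.3, 223.5, 23.2, 14.2] topz [ 0.5677 -0.0949  0.039 ] tri [ 0.5693 -0.0949  0.0415] 0.003830883450845022
loupe 0.71 [226.4, 183.3, 116.0, 111.3] topz [ 0.5589 -0.0231  0.039 ] tri [ 0.5527 -0.0288  0.119 ] 0.010218566321828026Traceback (most recent call last):
  File "<stdin>", line 23, in <module>
IndexError: list index out of range
```

View pics/tc.png

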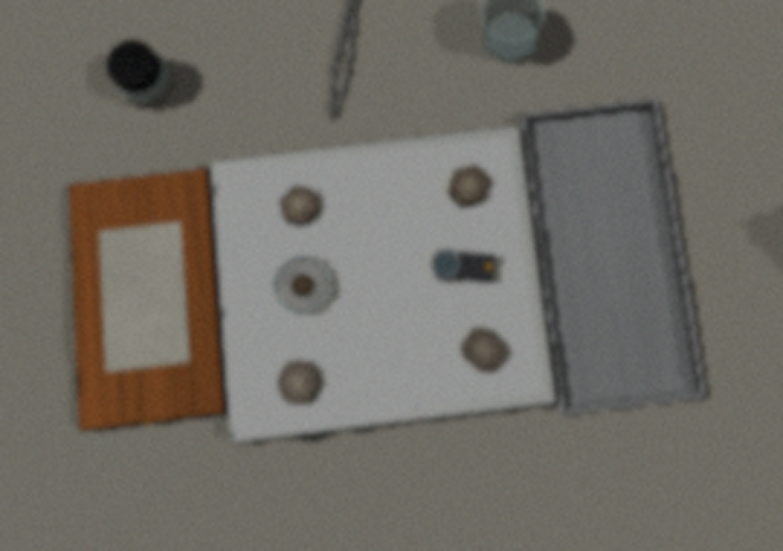

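View pics/side0.png

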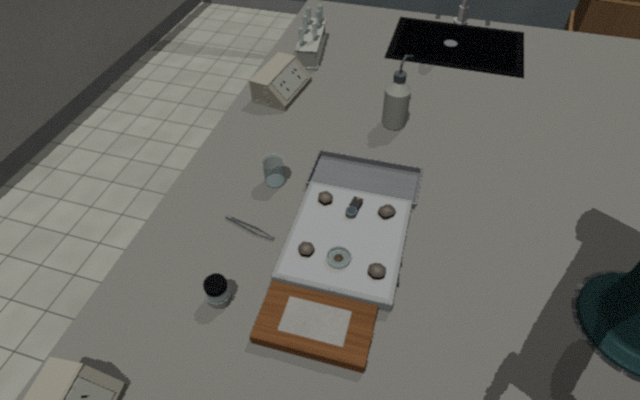

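The tray is at the -y end (right in the top view). Two slices lie on each side lane, with the dish and hand lens between them. The slice centres come out at z≈0.04 as expected. Next I need the box's angle and edges.

Run:
```python
from h import *
np.set_printoptions(precision=4,suppress=True)
for n in("top","side"):
    c=read_camera(n); g=c["image"].astype(int)
    w=((g.min(2)>(150 if n=="top" else 150))&(g.max(2)-g.min(2)<25)).astype(np.uint8)
    w=cv2.morphologyEx(w,cv2.MORPH_OPEN,np.ones((3,3)))
    if n=="top": print(g[290-40,270],g[300,200],g[230,370])
    k,l,st,_=cv2.connectedComponentsWithStats(w)
    p=np.array(proj(c,[.565,-.03,.034])).astype(int)
    i=l[p[1],p[0]]; print(n,p,i,st[i],g[p[1],p[0]])
    cn=cv2.findContours((l==i).astype(np.uint8),0,1)[0][0]
    P=np.array([at_z(c,q[0],.034)[:2] for q in cn],np.float32); r=cv2.minAreaRect(P); print(r,cv2.boxPoints(r))
s=read_state(); print(s["time"],s["width"],R.from_rotvec(s["tcp_rot"]).as_matrix())
```

```text
[148 149 150] [113 110 103] [96 97 99]
top [283 235] 0 [     0      0    640    400 256000] [148 150 148]
((0.705919086933136, -0.13002407550811768), (1.8040833473205566, 1.0390288829803467), 84.20179748535156) [[ 0.0979 -0.975 ]
 [ 1.1316 -1.0799]
 [ 1.3139  0.7149]
 [ 0.2802  0.8199]]
side [347 232] 8 [ 291  198  114   69 3325] [154 155 156]
((0.5681747198104858, -0.052879199385643005), (0.21741840243339539, 0.18391790986061096), 2.0940606594085693) [[ 0.4562  0.035 ]
 [ 0.4629 -0.1487]
 [ 0.6802 -0.1408]
 [ 0.6735  0.043 ]]
1.95 1.0022172930847781 [[-0.9044  0.4267 -0.    ]
 [ 0.4267  0.9044 -0.    ]
 [-0.     -0.     -1.    ]]
```

Run:
```python
from h import *
np.set_printoptions(precision=4,suppress=True)
for n in("top","side"):
    c=read_camera(n); g=cv2.GaussianBlur(c["image"],(3,3),0).astype(int)
    w=((g.min(2)>128)&(g.max(2)-g.min(2)<25)).astype(np.uint8)
    w=cv2.morphologyEx(w,cv2.MORPH_OPEN,np.ones((3,3)))
    k,l,st,_=cv2.connectedComponentsWithStats(w)
    p=np.array(proj(c,[.565,-.03,.034])).astype(int)
    i=l[p[1],p[0]]; print(n,p,i,st[i])
    cn=cv2.findContours((l==i).astype(np.uint8),0,1)[0][0]
    P=np.array([at_z(c,q[0],.034)[:2] for q in cn],np.float32); r=cv2.minAreaRect(P); print(r);print(cv2.boxPoints(r))
```

```text
top [283 235] 95 [ 224  185  115  106 8544]
((0.5661494731903076, -0.021241769194602966), (0.2334829717874527, 0.2612910568714142), 1.3442199230194092)
[[ 0.4464  0.1066]
 [ 0.4525 -0.1546]
 [ 0.6859 -0.1491]
 [ 0.6798  0.1121]]
side [347 232] 32 [ 273  182  138  121 9805]
((0.5672579407691956, -0.02289135754108429), (0.23430001735687256, 0.2656281888484955), 1.1881601810455322)
[[ 0.4474  0.1075]
 [ 0.4529 -0.1581]
 [ 0.6871 -0.1532]
 [ 0.6816  0.1123]]
```

Request:
apply_moves --fingers '[0.25, 0.25, 0.25, 0.25, 0.25, 0.25, 0.25, 0.25, 0.25, 0.25, 0.25, 0.25]' --travel '[[0, 0, 0], [0, 0, 0], [0, 0, 0], [0, 0, 0], [0, 0, 0], [0, 0, 0], [0, 0, 0], [0, 0, 0], [0, 0, 0], [0, 0, 0], [0, 0, 0], [0, 0, 0]]' --rotation '[[0, 0, 0.96], [0, 0, 0.96], [0, 0, 0.96], [0, 0, 0.96], [0, 0, 0.96], [0, 0, 0.96], [0, 0, 0.96], [0, 0, 0.96], [0, 0, 0.96], [0, 0, 0.96], [0, 0, 0.96], [0, 0, 0]]'

```text
time: 3.25
tool_pos: [0.288, 0.6105, 0.2036]
tcp_rot: [2.195, 2.248, 0.0]
wrist_force: [-0.8, 0.2, 0.9]
width: 0.251
grip_force: 0.0
```

Request:
apply_moves --fingers '[0.25, 0.25, 0.25, 0.25, 0.25, 0.25, 0.25, 0.25, 0.25, 0.25, 0.25, 0.25]' --travel '[[-0.5, 0.32, 0.14], [-0.9, 0.32, 0.14], [-0.9, 0.32, 0.14], [-0.9, 0.32, 0.14], [-0.9, 0.32, 0.14], [-0.9, 0.32, 0.14], [-0.9, 0.32, 0.14], [-0.9, 0.32, 0.14], [-0.9, 0.32, 0.14], [-0.9, 0.32, 0.14], [-0.6, 0.32, 0.14], [-0.3, 0.32, 0.14]]' --rotation '[[0, 0, 0], [0, 0, 0], [0, 0, 0], [0, 0, 0], [0, 0, 0], [0, 0, 0], [0, 0, 0], [0, 0, 0], [0, 0, 0], [0, 0, 0], [0, 0, 0], [0, 0, 0]]'

```text
time: 4.45
tool_pos: [0.4919, 0.1375, 0.1196]
tcp_rot: [2.194, 2.248, 0.0]
wrist_force: [0.4, 0.1, 0.8]
width: 0.248
grip_force: 0.0
```

Request:
apply_moves --fingers '[0.25, 0.25, 0.25, 0.25, 0.25, 0.25, 0.25, 0.25, 0.25]' --travel '[[-0.6, 0, 0], [-0.9, 0, 0], [-0.9, 0, 0], [-0.9, 0, 0], [-0.54, 0, 0], [0, 0, 0.5], [0, 0, 0.5], [0, 0, 0.34], [0, 0, 0]]' --rotation '[[0, 0, 0], [0, 0, 0], [0, 0, 0], [0, 0, 0], [0, 0, 0], [0, 0, 0], [0, 0, 0], [0, 0, 0], [0, 0, 0]]'

```text
time: 5.35
tool_pos: [0.4934, -0.0515, 0.05]
tcp_rot: [-2.189, -2.247, 0.005]
wrist_force: [-0.3, -0.9, -1.0]
width: 0.25
grip_force: 0.0
```

Run:
```python
from h import *
s=read_state();print(s["tool_pos"],s["wrist_force"])
c=read_camera("side");cv2.imwrite("pics/s1.png",cv2.resize(c["image"][130:330,230:450,::-1],None,fx=2.9,fy=2.9,interpolation=cv2.INTER_CUBIC))
```

```text
[ 0.49338947 -0.05150364  0.05002756] [-0.27903879 -0.9119672  -1.02395528]
```

View pics/s1.png

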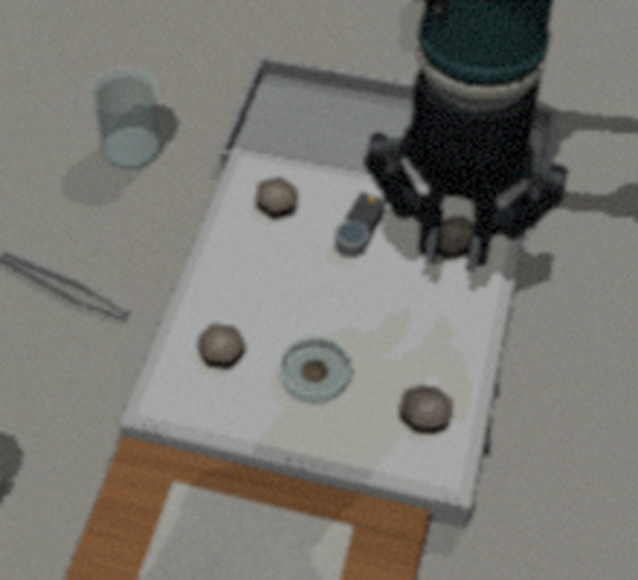

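The fingers straddle the lane behind the front -x slice. That slice sits slightly toward +x of the fingers' middle, so I'll nudge over and descend.

Request:
apply_moves --fingers '[0.25, 0.25, 0.25, 0.25]' --travel '[[0, 0.1, 0.12], [0, 0, 0.1], [0, 0, 0.04], [0, 0, 0]]' --rotation '[[0, 0, 0], [0, 0, 0], [0, 0, 0], [0, 0, 0]]'

```text
time: 5.8
tool_pos: [0.501, -0.0515, 0.0396]
tcp_rot: [-2.194, -2.249, 0.0]
wrist_force: [0.1, -0.1, -0.1]
width: 0.254
grip_force: 0.0
```

Request:
apply_moves --fingers '[0.25, 0.25, 0.25, 0.25, 0.25, 0.25, 0.25, 0.25, 0.25]' --travel '[[-0.2, 0, 0], [-0.3, 0, 0], [-0.4, 0, 0], [-0.4, 0, 0], [-0.4, 0, 0], [-0.4, 0, 0], [-0.2, 0, 0], [0, 0, 0], [0, 0, 0]]' --rotation '[[0, 0, 0], [0, 0, 0], [0, 0, 0], [0, 0, 0], [0, 0, 0], [0, 0, 0], [0, 0, 0], [0, 0, 0], [0, 0, 0]]'

```text
time: 6.7
tool_pos: [0.5036, -0.1667, 0.0395]
tcp_rot: [-2.195, -2.247, -0.0]
wrist_force: [0.7, 0.3, -0.5]
width: 0.249
grip_force: 0.0
```

Run:
```python
from h import *
s=read_state();print(s["tool_pos"],s["wrist_force"])
a=read_camera("side")["image"];b=read_camera("top")["image"]
f=lambda i,y,x:cv2.resize(i[y:y+180,x:x+220,::-1],(396,324),interpolation=cv2.INTER_CUBIC)
cv2.imwrite("pics/s2.png",np.hstack([f(a,130,230),f(b,150,200)]))
```

```text
[ 0.50359029 -0.16670738  0.03954401] [ 0.69860581  0.32046205 -0.47535878]
```

View pics/s2.png

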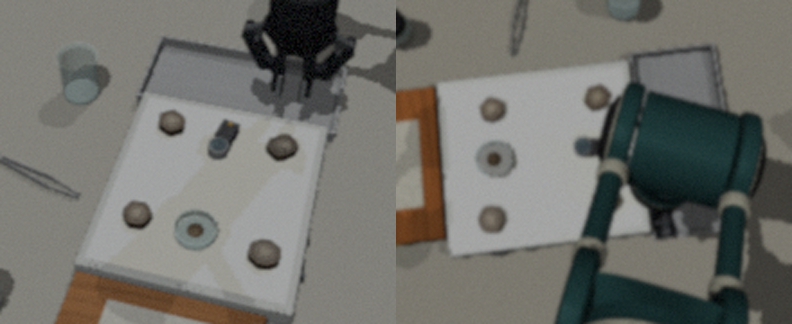

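The slice hasn't moved: it's still at about (282,145) in the left crop, because with the fingers part open the tips passed over it. I'll go back and find the pane by touch.

Request:
apply_moves --fingers '[0.25, 0.25, 0.25, 0.25, 0.25, 0.25, 0.25, 0.25]' --travel '[[0, 0, -0.4], [0.5, 0, 0], [0.7, 0, 0], [0.7, 0, 0], [0.4, -0.06, 0], [0, 0, 0.3], [0, 0, 0.16], [0, 0, 0]]' --rotation '[[0, 0, 0], [0, 0, 0], [0, 0, 0], [0, 0, 0], [0, 0, 0], [0, 0, 0], [0, 0, 0], [0, 0, 0]]'

```text
time: 7.6
tool_pos: [0.4964, -0.0509, 0.0352]
tcp_rot: [-2.191, -2.248, 0.003]
wrist_force: [-0.7, -0.5, -0.5]
width: 0.249
grip_force: 0.0
```

Request:
apply_moves --fingers '[0.25, 0.25]' --travel '[[0, 0, 0.06], [0, 0, 0]]' --rotation '[[0, 0, 0], [0, 0, 0]]'

```text
time: 7.8
tool_pos: [0.4981, -0.052, 0.0336]
tcp_rot: [-2.195, -2.247, 0.0]
wrist_force: [0.1, 0.3, 0.0]
width: 0.244
grip_force: 0.0
```

Request:
apply_moves --fingers '[0.25, 0.25]' --travel '[[0, 0, 0.04], [0, 0, 0]]' --rotation '[[0, 0, 0], [0, 0, 0]]'

```text
time: 8.0
tool_pos: [0.4982, -0.052, 0.0316]
tcp_rot: [2.195, 2.247, 0.0]
wrist_force: [-0.9, -0.4, 0.9]
width: 0.251
grip_force: 0.0
```

Request:
apply_moves --fingers '[0.25, 0.25]' --travel '[[0, 0, 0.03], [0, 0, 0]]' --rotation '[[0, 0, 0], [0, 0, 0]]'

```text
time: 8.2
tool_pos: [0.498, -0.0518, 0.03]
tcp_rot: [-2.195, -2.248, 0.0]
wrist_force: [-0.1, 0.2, 0.2]
width: 0.252
grip_force: 0.0
```

Request:
apply_moves --fingers '[0.25, 0.25]' --travel '[[0, 0, 0.03], [0, 0, 0]]' --rotation '[[0, 0, 0], [0, 0, 0]]'

```text
time: 8.4
tool_pos: [0.4979, -0.0517, 0.0284]
tcp_rot: [-2.194, -2.248, 0.0]
wrist_force: [0.5, 0.5, 0.3]
width: 0.251
grip_force: 0.0
```

Request:
apply_moves --fingers '[0.25, 0.25]' --travel '[[0, 0, 0.03], [0, 0, 0]]' --rotation '[[0, 0, 0], [0, 0, 0]]'

```text
time: 8.6
tool_pos: [0.4979, -0.0516, 0.0269]
tcp_rot: [-2.194, -2.248, 0.0]
wrist_force: [-0.7, -0.4, 0.8]
width: 0.25
grip_force: 0.0
```

Request:
apply_moves --fingers '[0.25, 0.25]' --travel '[[0, 0, 0.02], [0, 0, 0]]' --rotation '[[0, 0, 0], [0, 0, 0]]'

```text
time: 8.8
tool_pos: [0.4979, -0.0516, 0.026]
tcp_rot: [-2.194, -2.248, 0.0]
wrist_force: [0.2, 0.2, -0.7]
width: 0.248
grip_force: 0.0
```

The tip must now be between 34 mm (no contact with the pane) and 39 mm (maximum retraction of 13 mm), which is below the slice top at 44 mm. Push.

Request:
apply_moves --fingers '[0.25, 0.25, 0.25, 0.25, 0.25, 0.25, 0.25, 0.25, 0.25]' --travel '[[-0.2, 0, 0], [-0.3, 0, 0], [-0.4, 0, 0], [-0.4, 0, 0], [-0.4, 0, 0], [-0.4, 0, 0], [-0.2, 0, 0], [0, 0, 0], [0, 0, 0]]' --rotation '[[0, 0, 0], [0, 0, 0], [0, 0, 0], [0, 0, 0], [0, 0, 0], [0, 0, 0], [0, 0, 0], [0, 0, 0], [0, 0, 0]]'

```text
time: 9.7
tool_pos: [0.5006, -0.1668, 0.026]
tcp_rot: [-2.195, -2.247, -0.0]
wrist_force: [1.3, -0.4, -0.5]
width: 0.249
grip_force: 0.0
```

```bash
cat > look.py <<'E'
from h import *
import sys
a=read_camera("side")["image"];b=read_camera("top")["image"]
f=lambda i,y,x:cv2.resize(i[y:y+180,x:x+220,::-1],(396,324),interpolation=cv2.INTER_CUBIC)
cv2.imwrite(f"pics/{sys.argv[1]}.png",np.hstack([f(a,130,230),f(b,150,200)]))
s=read_state();print(s["time"],s["tool_pos"],s["wrist_force"])
E
python3 look.py s3
```

```text
9.8 [ 0.50057233 -0.16608328  0.02595902] [ 0.95589356 -0.20218667  0.01464821]
```

View pics/s3.png

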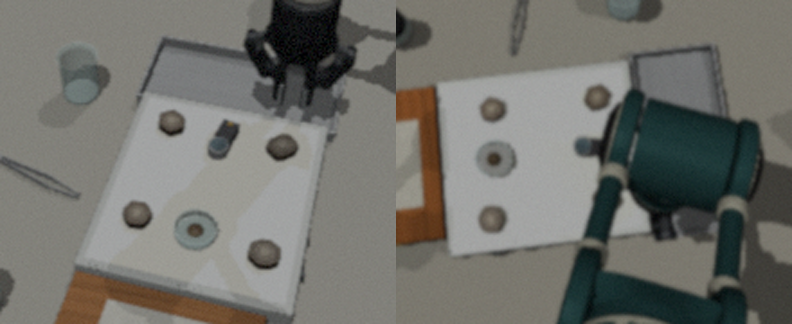

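The fingers passed over it again, so the tip height in my model is off. I'll check where the fingertips project in the side image.

Run:
```python
from h import *
c=read_camera("side"); t=read_state()["tool_pos"]
k=6;x0,y0=345,120
im=cv2.resize(c["image"][y0:y0+90,x0:x0+100,::-1],None,fx=k,fy=k,interpolation=cv2.INTER_CUBIC)
for s,col in((-.0106,(0,0,255)),(.0106,(0,255,0)),(-.0251,(0,0,255)),(.0251,(0,255,0))):
  for z in(.026,.036,.046,.056):
    u,v=proj(c,[t[0]+s,t[1]+.011,z]); cv2.circle(im,(int((u-x0)*k),int((v-y0)*k)),3,col,-1)
cv2.imwrite("pics/z.png",im)
```

```text
(no output)
```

View pics/z.png

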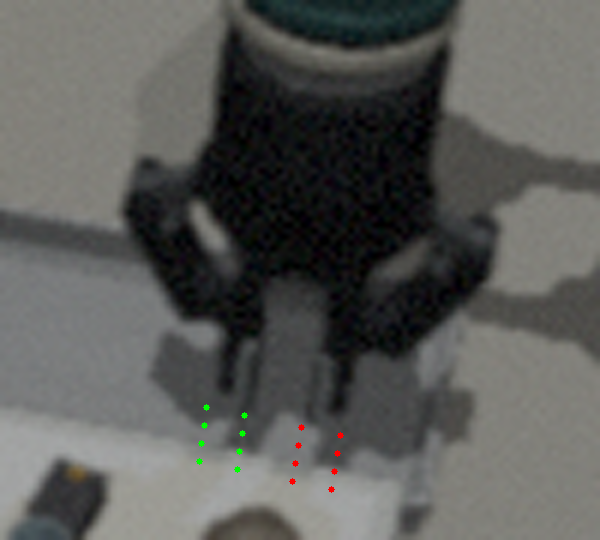

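Request:
apply_moves --fingers '[0.25, 0.25, 0.25, 0.25, 0.25, 0.25, 0.25, 0.25]' --travel '[[0, 0, -0.5], [0, 0, -0.3], [0.5, 0, 0], [0.7, 0, 0], [0.7, 0, 0], [0.4, -0.05, 0], [0, 0, 0.5], [0, 0, 0]]' --rotation '[[0, 0, 0], [0, 0, 0], [0, 0, 0], [0, 0, 0], [0, 0, 0], [0, 0, 0], [0, 0, 0], [0, 0, 0]]'

```text
time: 10.65
tool_pos: [0.4932, -0.0502, 0.0392]
tcp_rot: [-2.189, -2.248, 0.004]
wrist_force: [-0.7, 0.0, 0.1]
width: 0.251
grip_force: 0.0
```

Run:
```python
from h import *
c=read_camera("wrist"); s=read_state();print(s["time"],s["tool_pos"],s["wrist_force"],c["fx"],np.round(c["extrinsics"],3))
im=c["image"][:,:,::-1].copy();E=np.array(c["extrinsics"])
def pf(P):
    q=E[:3,:3]@np.array(P)+E[:3,3]; h=np.hypot(q[0],q[1]); r=np.arctan2(h,q[2])
    return int(c["cx"]+c["fx"]*r*q[0]/h),int(c["cy"]+c["fy"]*r*q[1]/h)
cv2.circle(im,pf(s["tool_pos"]),3,(0,0,255),-1)
cv2.circle(im,pf([.498,-.104,.039]),3,(0,255,0),-1)
cv2.imwrite("pics/w.png",im)
```

```text
10.7 [ 0.4940185  -0.0507839   0.04025076] [-0.82902376  0.18757017  0.54148056] 309.70691628693146 [[ 1.     0.028 -0.004 -0.491]
 [ 0.028 -0.954  0.299 -0.052]
 [ 0.004 -0.299 -0.954  0.205]
 [ 0.     0.     0.     1.   ]]
```

View pics/w.png

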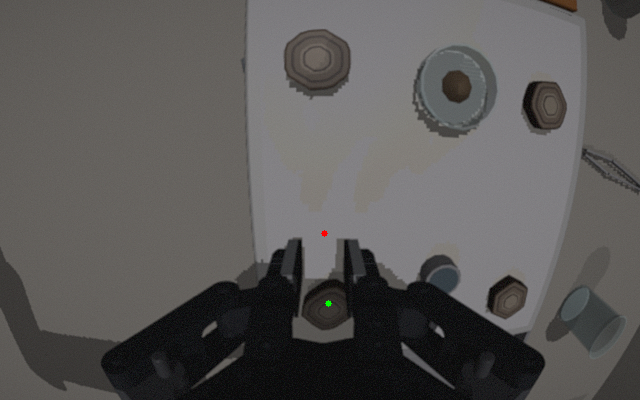

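The wrist view shows the fingertips at rows ~240, nearer the camera than the TCP (red dot, row 233). So the tips are well above the TCP height. I'll probe down until they touch.

Request:
apply_moves --fingers '[0.25, 0.25, 0.25, 0.25]' --travel '[[0, 0.08, 0.16], [0, 0, 0.12], [0, 0, 0.06], [0, 0, 0]]' --rotation '[[0, 0, 0], [0, 0, 0], [0, 0, 0], [0, 0, 0]]'

```text
time: 11.1
tool_pos: [0.4992, -0.0519, 0.0236]
tcp_rot: [-2.195, -2.247, 0.001]
wrist_force: [-0.3, 0.3, -0.6]
width: 0.249
grip_force: 0.0
```

Request:
apply_moves --fingers '[0.25, 0.25]' --travel '[[0, 0, 0.04], [0, 0, 0]]' --rotation '[[0, 0, 0], [0, 0, 0]]'

```text
time: 11.3
tool_pos: [0.4995, -0.0518, 0.022]
tcp_rot: [-2.195, -2.248, 0.0]
wrist_force: [-0.2, 0.1, 0.3]
width: 0.25
grip_force: 0.0
```

Request:
apply_moves --fingers '[0.25, 0.25]' --travel '[[0, 0, 0.04], [0, 0, 0]]' --rotation '[[0, 0, 0], [0, 0, 0]]'

```text
time: 11.5
tool_pos: [0.4994, -0.0516, 0.02]
tcp_rot: [-2.194, -2.248, 0.0]
wrist_force: [0.5, -0.3, -0.2]
width: 0.248
grip_force: 0.0
```

Request:
apply_moves --fingers '[0.25, 0.25]' --travel '[[0, 0, 0.04], [0, 0, 0]]' --rotation '[[0, 0, 0], [0, 0, 0]]'

```text
time: 11.7
tool_pos: [0.4994, -0.0516, 0.0179]
tcp_rot: [-2.194, -2.248, 0.0]
wrist_force: [0.4, 0.3, 0.2]
width: 0.249
grip_force: 0.0
```

Request:
apply_moves --fingers '[0.25, 0.25]' --travel '[[0, 0, 0.04], [0, 0, 0]]' --rotation '[[0, 0, 0], [0, 0, 0]]'

```text
time: 11.9
tool_pos: [0.4993, -0.0516, 0.0158]
tcp_rot: [-2.194, -2.248, 0.0]
wrist_force: [-0.5, 0.0, 0.6]
width: 0.255
grip_force: 0.0
```

Request:
apply_moves --fingers '[0.25, 0.25]' --travel '[[0, 0, 0.04], [0, 0, 0]]' --rotation '[[0, 0, 0], [0, 0, 0]]'

```text
time: 12.1
tool_pos: [0.4994, -0.0516, 0.0138]
tcp_rot: [-2.194, -2.248, 0.0]
wrist_force: [-0.6, 0.2, -0.4]
width: 0.251
grip_force: 0.0
```

Request:
apply_moves --fingers '[0.25, 0.25]' --travel '[[0, 0, 0.04], [0, 0, 0]]' --rotation '[[0, 0, 0], [0, 0, 0]]'

```text
time: 12.3
tool_pos: [0.4993, -0.0516, 0.0118]
tcp_rot: [-2.194, -2.248, 0.001]
wrist_force: [0.2, 0.8, -0.6]
width: 0.25
grip_force: 0.0
```

Request:
apply_moves --fingers '[0.25, 0.25]' --travel '[[0, 0, 0.04], [0, 0, 0]]' --rotation '[[0, 0, 0], [0, 0, 0]]'

```text
time: 12.5
tool_pos: [0.4993, -0.0516, 0.0098]
tcp_rot: [-2.194, -2.248, 0.0]
wrist_force: [0.1, -0.5, -0.4]
width: 0.253
grip_force: 0.0
```

Request:
apply_moves --fingers '[0.25, 0.25]' --travel '[[0, 0, 0.04], [0, 0, 0]]' --rotation '[[0, 0, 0], [0, 0, 0]]'

```text
time: 12.7
tool_pos: [0.4993, -0.0516, 0.0078]
tcp_rot: [-2.194, -2.248, 0.0]
wrist_force: [0.5, -0.4, -0.4]
width: 0.252
grip_force: 0.0
```

Request:
apply_moves --fingers '[0.25, 0.25]' --travel '[[0, 0, 0.04], [0, 0, 0]]' --rotation '[[0, 0, 0], [0, 0, 0]]'

```text
time: 12.9
tool_pos: [0.4998, -0.0517, 0.0064]
tcp_rot: [2.194, 2.248, 0.0]
wrist_force: [-1.1, -0.8, 3.0]
width: 0.253
grip_force: 1.6
```

Request:
apply_moves --fingers '[0.25, 0.25]' --travel '[[0, 0, 0.04], [0, 0, 0]]' --rotation '[[0, 0, 0], [0, 0, 0]]'

```text
time: 13.1
tool_pos: [0.4999, -0.0516, 0.0063]
tcp_rot: [-2.194, -2.248, 0.0]
wrist_force: [-8.6, 1.0, 19.3]
width: 0.25
grip_force: 9.4
```

```bash
python3 look.py s4
```

```text
13.2 [ 0.49988166 -0.05166319  0.00635263] [-7.00040668  0.9465556  17.65020732]
```

View pics/s4.png

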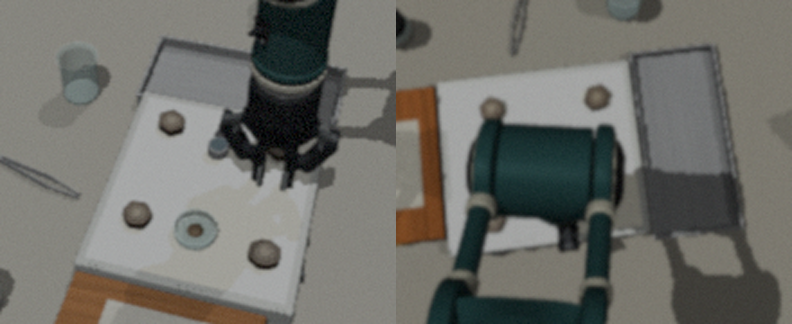

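The pane contact came at a reported z of 0.0063, so the tips sit about 28 mm above the reported TCP. I'll lift to about 3.5 mm clearance and push.

Request:
apply_moves --fingers '[0.25, 0.25, 0.25, 0.25, 0.25, 0.25, 0.25, 0.25, 0.25, 0.25, 0.25]' --travel '[[0, -0.05, -0.12], [0, 0, 0], [-0.2, 0, 0], [-0.3, 0, 0], [-0.4, 0, 0], [-0.4, 0, 0], [-0.4, 0, 0], [-0.4, 0, 0], [-0.2, 0, 0], [0, 0, 0], [0, 0, 0]]' --rotation '[[0, 0, 0], [0, 0, 0], [0, 0, 0], [0, 0, 0], [0, 0, 0], [0, 0, 0], [0, 0, 0], [0, 0, 0], [0, 0, 0], [0, 0, 0], [0, 0, 0]]'

```text
time: 14.3
tool_pos: [0.4994, -0.1667, 0.0097]
tcp_rot: [-2.195, -2.246, 0.0]
wrist_force: [0.8, 0.3, 0.5]
width: 0.252
grip_force: 0.0
```

```bash
cat > where.py <<'E'
from h import *
np.set_printoptions(precision=4,suppress=True)
for n in("side","top"):
    c=read_camera(n)
    for k in("slice_a","dish","loupe"):
        for r in regions_of(n,k):
            if r["p"]>.25:
                m=cv2.moments(r["mask"].astype(np.uint8),True)
                if m["m00"]: q=(m["m10"]/m["m00"],m["m01"]/m["m00"]); print(n,k,round(r["p"],2),"z39",at_z(c,q,.039)[:2],"z8",at_z(c,q,.008)[:2],m["m00"])
s=read_state();print(s["time"],s["tool_pos"],s["wrist_force"])
E
python3 where.py
```

```text
side slice_a 0.59 z39 [ 0.6389 -0.1056] z8 [ 0.647  -0.1323] 210.0
side slice_a 0.53 z39 [ 0.5001 -0.1664] z8 [ 0.5024 -0.1956] 46.0
side slice_a 0.5 z39 [0.6366 0.0372] z8 [0.6447 0.0165] 220.0
side slice_a 0.49 z39 [0.4886 0.0483] z8 [0.4904 0.0281] 266.0
side dish 0.96 z39 [0.5683 0.0374] z8 [0.5735 0.0168] 421.0
side loupe 0.71 z39 [ 0.5709 -0.0977] z8 [ 0.5762 -0.124 ] 255.0
top slice_a 0.71 z39 [0.4852 0.0501] z8 [0.4873 0.0547] 162.0
top slice_a 0.68 z39 [ 0.6356 -0.1064] z8 [ 0.6425 -0.1068] 165.0
top slice_a 0.51 z39 [0.634  0.0397] z8 [0.6409 0.044 ] 123.0
top dish 0.89 z39 [0.5668 0.0422] z8 [0.5715 0.0466] 336.0
top loupe 0.68 z39 [ 0.5702 -0.0858] z8 [ 0.575  -0.0856] 138.0
14.7 [ 0.4999 -0.1662  0.0102] [ 0.2217 -0.4542 -1.7971]
```

Request:
apply_moves --fingers '[0.25, 0.25, 0.25, 0.25, 0.25, 0.25, 0.25, 0.25, 0.25, 0.25, 0.25, 0.25]' --travel '[[-0.2, 0, 0], [0, 0, 0], [0, 0, -0.5], [0, 0, -0.5], [0.6, 0, 0], [1, -0.05, 0], [1, -0.05, 0], [1, -0.04, 0], [1, 0, 0], [0.6, 0, 0], [0.4, 0, 0], [0, 0, 0]]' --rotation '[[0, 0, 0], [0, 0, 0], [0, 0, 0], [0, 0, 0], [0, 0, 0], [0, 0, 0], [0, 0, 0], [0, 0, 0], [0, 0, 0], [0, 0, 0], [0, 0, 0], [0, 0, 0]]'

```text
time: 15.9
tool_pos: [0.4864, 0.1051, 0.0602]
tcp_rot: [-2.191, -2.251, -0.001]
wrist_force: [0.2, -0.7, -0.2]
width: 0.246
grip_force: 0.0
```

```bash
python3 where.py; python3 look.py s5
```

```text
side slice_a 0.75 z39 [ 0.6393 -0.107 ] z8 [ 0.6475 -0.1338] 168.0
side slice_a 0.7 z39 [0.4923 0.0493] z8 [0.4943 0.0291] 167.0
side slice_a 0.67 z39 [0.6364 0.0378] z8 [0.6444 0.0171] 219.0
side dish 0.6 z39 [0.5723 0.0435] z8 [0.5777 0.023 ] 301.0
side loupe 0.45 z39 [ 0.5736 -0.0935] z8 [ 0.5791 -0.1197] 193.0
top slice_a 0.7 z39 [ 0.6355 -0.1048] z8 [ 0.6423 -0.1051] 108.0
top slice_a 0.63 z39 [0.4845 0.0499] z8 [0.4866 0.0545] 207.0
top slice_a 0.59 z39 [0.6326 0.041 ] z8 [0.6393 0.0453] 120.0
top dish 0.77 z39 [0.5655 0.0404] z8 [0.5702 0.0447] 345.0
top loupe 0.53 z39 [ 0.6375 -0.1066] z8 [ 0.6444 -0.107 ] 158.0
top loupe 0.47 z39 [ 0.5677 -0.0945] z8 [ 0.5724 -0.0945] 206.0
top loupe 0.31 z39 [ 0.7943 -0.0137] z8 [ 0.8062 -0.0111] 45.0
16.3 [0.4864 0.102  0.0601] [-0.5187 -0.391  -0.7802]
16.4 [0.48643008 0.1022542  0.06008971] [-0.09510649 -0.11184364 -0.70295072]
```

View pics/s5.png

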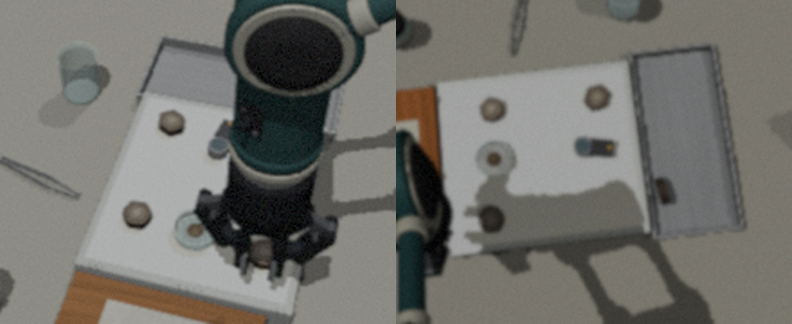

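Slice 1 is in the tray at about (665,190) in the right crop, and everything else is unmoved. Next is the rear -x slice, steered slightly toward -x so it doesn't land on the first.

Request:
apply_moves --fingers '[0.25, 0.25, 0.25, 0.25, 0.25, 0.25, 0.25, 0.25, 0.25, 0.25, 0.25, 0.25]' --travel '[[0, 0, 0.5], [0, 0, 0.4], [0, 0, 0.1], [0, 0, 0], [-0.2, 0, 0], [-0.3, 0, 0], [-0.4, -0.02, 0], [-0.4, -0.03, 0], [-0.4, -0.03, 0], [-0.4, -0.03, 0], [-0.4, -0.03, 0], [-0.4, -0.03, 0]]' --rotation '[[0, 0, 0], [0, 0, 0], [0, 0, 0], [0, 0, 0], [0, 0, 0], [0, 0, 0], [0, 0, 0], [0, 0, 0], [0, 0, 0], [0, 0, 0], [0, 0, 0], [0, 0, 0]]'

```text
time: 17.6
tool_pos: [0.4824, -0.0438, 0.0116]
tcp_rot: [2.193, 2.246, 0.002]
wrist_force: [-0.7, 0.3, -0.8]
width: 0.248
grip_force: 0.0
```

```bash
python3 where.py
```

```text
side slice_a 0.71 z39 [ 0.7813 -0.1574] z8 [ 0.7955 -0.1862] 703.0
side slice_a 0.6 z39 [ 0.639  -0.1078] z8 [ 0.6471 -0.1345] 168.0
side dish 0.93 z39 [0.5683 0.0382] z8 [0.5735 0.0176] 477.0
side loupe 0.68 z39 [ 0.5714 -0.0952] z8 [ 0.5768 -0.1214] 227.0
top slice_a 0.56 z39 [ 0.6362 -0.1055] z8 [ 0.643  -0.1058] 148.0
top slice_a 0.54 z39 [ 0.4993 -0.1797] z8 [ 0.5018 -0.1824] 72.0
top dish 0.37 z39 [ 0.7813 -0.1584] z8 [ 0.7928 -0.1604] 489.0
top loupe 0.67 z39 [ 0.5725 -0.0961] z8 [ 0.5773 -0.0962] 143.0
top loupe 0.6 z39 [ 0.8209 -0.02  ] z8 [ 0.8337 -0.0176] 25.0
18.0 [ 0.4815 -0.0416  0.0103] [ 0.1311  0.4701 -0.0097]
```

Request:
apply_moves --fingers '[0.25, 0.25, 0.25, 0.25, 0.25, 0.25, 0.25, 0.25, 0.25, 0.25]' --travel '[[-0.3, -0.02, 0], [-0.4, -0.03, 0], [-0.5, -0.03, 0], [-0.5, -0.03, 0], [-0.5, -0.03, 0], [-0.4, 0, 0], [-0.2, 0, 0], [0, 0, 0], [0, 0, 0], [0, 0, 0]]' --rotation '[[0, 0, 0], [0, 0, 0], [0, 0, 0], [0, 0, 0], [0, 0, 0], [0, 0, 0], [0, 0, 0], [0, 0, 0], [0, 0, 0], [0, 0, 0]]'

```text
time: 19.0
tool_pos: [0.4775, -0.1812, 0.0099]
tcp_rot: [-2.193, -2.249, 0.0]
wrist_force: [-0.5, 0.3, 0.8]
width: 0.252
grip_force: 0.0
```

```bash
python3 where.py
```

```text
side slice_a 0.66 z39 [ 0.5122 -0.1721] z8 [ 0.515  -0.2016] 115.0
side slice_a 0.47 z39 [0.6364 0.0377] z8 [0.6445 0.017 ] 201.0
side slice_a 0.45 z39 [ 0.4792 -0.186 ] z8 [ 0.4807 -0.216 ] 106.0
side slice_a 0.43 z39 [ 0.639  -0.1073] z8 [ 0.6472 -0.134 ] 176.0
side dish 0.57 z39 [0.5683 0.038 ] z8 [0.5735 0.0173] 464.0
side loupe 0.69 z39 [ 0.5706 -0.0972] z8 [ 0.5759 -0.1235] 264.0
top slice_a 0.65 z39 [0.633  0.0398] z8 [0.6398 0.0441] 128.0
top slice_a 0.42 z39 [ 0.6369 -0.1059] z8 [ 0.6438 -0.1062] 142.0
top dish 0.82 z39 [0.5652 0.0414] z8 [0.5698 0.0458] 341.0
top loupe 0.49 z39 [ 0.5678 -0.0947] z8 [ 0.5725 -0.0947] 202.0
19.4 [ 0.4778 -0.1821  0.0101] [ 0.8847 -0.1098 -0.2997]
```

Both -x slices are in the tray. Next is the front +x slice.

Request:
apply_moves --fingers '[0.25, 0.25, 0.25, 0.25, 0.25, 0.25, 0.25, 0.25, 0.25, 0.25, 0.25, 0.25]' --travel '[[0, 0, -0.5], [0, 0, -0.5], [0.3, 0.4, 0], [0.6, 0.8, 0], [0.6, 0.8, 0], [0.6, 0.8, 0], [0.42, 0.43, 0], [0, 0, 0], [0, 0, 0.5], [0, 0, 0.4], [0, 0, 0.1], [0, 0, 0]]' --rotation '[[0, 0, 0], [0, 0, 0], [0, 0, 0], [0, 0, 0], [0, 0, 0], [0, 0, 0], [0, 0, 0], [0, 0, 0], [0, 0, 0], [0, 0, 0], [0, 0, 0], [0, 0, 0]]'

```text
time: 20.6
tool_pos: [0.6343, -0.0529, 0.0088]
tcp_rot: [-2.193, -2.246, 0.003]
wrist_force: [0.6, 0.4, 0.1]
width: 0.254
grip_force: 0.0
```

```bash
python3 where.py
```

```text
side slice_a 0.57 z39 [0.6366 0.0376] z8 [0.6447 0.0169] 204.0
side slice_a 0.52 z39 [ 0.5121 -0.173 ] z8 [ 0.515  -0.2025] 174.0
side slice_a 0.47 z39 [ 0.4835 -0.1872] z8 [ 0.4852 -0.2173] 127.0
side dish 0.57 z39 [0.568  0.0386] z8 [0.5732 0.018 ] 415.0
side dish 0.31 z39 [ 0.7827 -0.1579] z8 [ 0.7969 -0.1867] 717.0
side loupe 0.61 z39 [ 0.5711 -0.0975] z8 [ 0.5764 -0.1238] 279.0
side loupe 0.61 z39 [ 0.5121 -0.1724] z8 [ 0.5149 -0.2018] 149.0
top slice_a 0.72 z39 [ 0.4827 -0.2081] z8 [ 0.4847 -0.2117] 186.0
top slice_a 0.57 z39 [ 0.5095 -0.1971] z8 [ 0.5124 -0.2003] 151.0
top slice_a 0.55 z39 [0.6396 0.0384] z8 [0.6466 0.0426] 76.0
top dish 0.27 z39 [0.7636 0.1697] z8 [0.7746 0.1782] 383.0
top loupe 0.67 z39 [ 0.5656 -0.1074] z8 [ 0.5702 -0.1078] 104.0
21.0 [ 0.6367 -0.0526  0.011 ] [ 0.3303  0.1364 -0.0265]
```

Both slices lie flat in the tray, well inside it. Push the third and then look.

Request:
apply_moves --fingers '[0.25, 0.25, 0.25, 0.25, 0.25, 0.25, 0.25, 0.25, 0.25, 0.25]' --travel '[[-0.2, 0, 0.01], [-0.3, 0, 0], [-0.4, 0, 0], [-0.4, 0, 0], [-0.4, 0, 0], [-0.4, 0, 0], [-0.3, 0, 0], [-0.2, 0, 0], [0, 0, 0], [0, 0, 0]]' --rotation '[[0, 0, 0], [0, 0, 0], [0, 0, 0], [0, 0, 0], [0, 0, 0], [0, 0, 0], [0, 0, 0], [0, 0, 0], [0, 0, 0], [0, 0, 0]]'

```text
time: 22.0
tool_pos: [0.6392, -0.1823, 0.0095]
tcp_rot: [-2.195, -2.247, -0.0]
wrist_force: [-0.0, 0.0, 1.0]
width: 0.25
grip_force: 0.0
```

```bash
python3 where.py
```

```text
side slice_a 0.68 z39 [0.6364 0.0374] z8 [0.6445 0.0167] 198.0
side slice_a 0.68 z39 [ 0.5118 -0.1696] z8 [ 0.5147 -0.199 ] 119.0
side slice_a 0.38 z39 [ 0.6257 -0.1564] z8 [ 0.6333 -0.1852] 17.0
side dish 0.82 z39 [0.5681 0.0386] z8 [0.5733 0.018 ] 492.0
side loupe 0.63 z39 [ 0.571  -0.0974] z8 [ 0.5764 -0.1237] 258.0
top slice_a 0.59 z39 [0.6331 0.0396] z8 [0.6399 0.0439] 143.0
top dish 0.8 z39 [0.5662 0.0421] z8 [0.5709 0.0465] 353.0
22.4 [ 0.6393 -0.1819  0.0096] [ 0.2137  0.7074 -0.0865]
```

Request:
apply_moves --fingers '[0.25, 0.25, 0.25, 0.25, 0.25, 0.25, 0.25, 0.25, 0.25, 0.25]' --travel '[[0, 0, -0.5], [0, 0, -0.5], [0.6, 0, 0], [1, 0, 0], [1, 0.03, 0], [1, 0, 0], [1, 0, 0], [0.6, 0, 0], [0.3, 0, 0], [0, 0, 0]]' --rotation '[[0, 0, 0], [0, 0, 0], [0, 0, 0], [0, 0, 0], [0, 0, 0], [0, 0, 0], [0, 0, 0], [0, 0, 0], [0, 0, 0], [0, 0, 0]]'

```text
time: 23.4
tool_pos: [0.634, 0.0942, 0.0596]
tcp_rot: [2.191, 2.251, 0.0]
wrist_force: [0.4, -0.3, -0.3]
width: 0.252
grip_force: 0.0
```

```bash
python3 where.py
```

```text
side slice_a 0.41 z39 [ 0.6261 -0.156 ] z8 [ 0.6338 -0.1848] 45.0
side dish 0.58 z39 [0.5683 0.0377] z8 [0.5735 0.017 ] 472.0
side loupe 0.32 z39 [ 0.4857 -0.1876] z8 [ 0.4874 -0.2177] 147.0
top slice_a 0.62 z39 [ 0.4819 -0.2081] z8 [ 0.4838 -0.2117] 165.0
top slice_a 0.56 z39 [ 0.6241 -0.1698] z8 [ 0.6306 -0.1722] 122.0
top slice_a 0.54 z39 [0.6334 0.0405] z8 [0.6402 0.0448] 147.0
top slice_a 0.51 z39 [ 0.5099 -0.1967] z8 [ 0.5128 -0.2   ] 144.0
top dish 0.52 z39 [0.5667 0.0414] z8 [0.5714 0.0457] 294.0
top loupe 0.78 z39 [ 0.5682 -0.0951] z8 [ 0.5729 -0.0951] 193.0
23.8 [0.6342 0.0911 0.0595] [-0.4155 -0.7051  0.1258]
```

Request:
apply_moves --fingers '[0.25, 0.25, 0.25, 0.25, 0.25, 0.25, 0.25, 0.25, 0.25, 0.25, 0.25, 0.25]' --travel '[[0, 0, 0.5], [0, 0, 0.4], [0, 0, 0.1], [0, 0, 0], [-0.2, 0, 0], [-0.3, 0, 0], [-0.4, 0.01, 0], [-0.4, 0.01, 0], [-0.4, 0.02, 0], [-0.4, 0.02, 0], [-0.4, 0.02, 0], [-0.3, 0.01, 0]]' --rotation '[[0, 0, 0], [0, 0, 0], [0, 0, 0], [0, 0, 0], [0, 0, 0], [0, 0, 0], [0, 0, 0], [0, 0, 0], [0, 0, 0], [0, 0, 0], [0, 0, 0], [0, 0, 0]]'

```text
time: 25.0
tool_pos: [0.6429, -0.0499, 0.0109]
tcp_rot: [2.194, 2.245, 0.002]
wrist_force: [0.1, 0.1, 0.7]
width: 0.254
grip_force: 0.1
```

```bash
python3 where.py
```

```text
side slice_a 0.61 z39 [ 0.4862 -0.1877] z8 [ 0.4879 -0.2178] 144.0
side slice_a 0.53 z39 [ 0.5114 -0.1719] z8 [ 0.5142 -0.2013] 167.0
side dish 0.66 z39 [0.5679 0.0387] z8 [0.5731 0.0181] 466.0
side loupe 0.69 z39 [ 0.5712 -0.0974] z8 [ 0.5765 -0.1237] 242.0
top slice_a 0.63 z39 [ 0.5104 -0.1969] z8 [ 0.5133 -0.2002] 151.0
top slice_a 0.59 z39 [ 0.6237 -0.1702] z8 [ 0.6302 -0.1726] 133.0
top slice_a 0.52 z39 [ 0.4819 -0.2071] z8 [ 0.4839 -0.2107] 147.0
top loupe 0.42 z39 [ 0.5662 -0.1046] z8 [ 0.5709 -0.1049] 106.0
25.4 [ 0.6419 -0.0465  0.0096] [ 0.09   -0.1594 -0.224 ]
```

Request:
apply_moves --fingers '[0.25, 0.25, 0.25, 0.25, 0.25, 0.25, 0.25, 0.25, 0.25, 0.25]' --travel '[[-0.3, 0.02, 0], [-0.4, 0.02, 0], [-0.5, 0.02, 0], [-0.5, 0, 0], [-0.5, 0, 0], [-0.4, 0, 0], [-0.1, 0, 0], [0, 0, 0], [0, 0, 0], [0, 0, 0]]' --rotation '[[0, 0, 0], [0, 0, 0], [0, 0, 0], [0, 0, 0], [0, 0, 0], [0, 0, 0], [0, 0, 0], [0, 0, 0], [0, 0, 0], [0, 0, 0]]'

```text
time: 26.4
tool_pos: [0.6481, -0.1811, 0.0094]
tcp_rot: [-2.193, -2.249, 0.0]
wrist_force: [0.2, 0.6, -0.2]
width: 0.25
grip_force: 0.0
```

Request:
apply_moves --fingers '[0.25, 0.25, 0.25, 0.25, 0.25, 0.25, 0.25, 0.25, 0.25, 0.25, 0.25]' --travel '[[0, 0, -0.5], [0, 0, -0.8], [0, 0, -1], [0, 0, -0.7], [0.6, 0, 0], [1, 0, 0], [1, 0, 0], [1, 0, 0], [1, 0, 0], [0.5, 0, 0], [0, 0, 0]]' --rotation '[[0, 0, 0], [0, 0, 0], [0, 0, 0], [0, 0, 0], [0, 0, 0], [0, 0, 0], [0, 0, 0], [0, 0, 0], [0, 0, 0], [0, 0, 0], [0, 0, 0]]'

```text
time: 27.5
tool_pos: [0.6413, 0.0777, 0.1596]
tcp_rot: [-2.187, -2.254, -0.001]
wrist_force: [-0.2, -0.6, 0.5]
width: 0.252
grip_force: 0.0
```

```bash
python3 where.py
python3 - <<'E'
from h import *
a=read_camera("side")["image"];b=read_camera("top")["image"]
f=lambda i,y,x:cv2.resize(i[y:y+130,x:x+130,::-1],(396,396),interpolation=cv2.INTER_CUBIC)
cv2.imwrite("pics/end.png",np.hstack([f(a,140,300),f(b,165,265)]))
E
```

```text
side slice_a 0.6 z39 [ 0.5117 -0.1724] z8 [ 0.5146 -0.2018] 138.0
side slice_a 0.46 z39 [ 0.4854 -0.1865] z8 [ 0.4872 -0.2166] 160.0
side slice_a 0.36 z39 [ 0.6241 -0.1565] z8 [ 0.6317 -0.1853] 50.0
side slice_a 0.29 z39 [ 0.5638 -0.2114] z8 [ 0.5689 -0.2425] 3044.0
side dish 0.75 z39 [0.5684 0.0376] z8 [0.5736 0.0169] 438.0
side loupe 0.67 z39 [ 0.5712 -0.0968] z8 [ 0.5765 -0.1231] 289.0
side loupe 0.41 z39 [ 0.6247 -0.1563] z8 [ 0.6323 -0.1851] 47.0
top slice_a 0.71 z39 [ 0.646  -0.1893] z8 [ 0.6532 -0.1923] 129.0
top slice_a 0.67 z39 [ 0.4826 -0.2079] z8 [ 0.4846 -0.2115] 149.0
top slice_a 0.55 z39 [ 0.6238 -0.1702] z8 [ 0.6303 -0.1726] 133.0
top dish 0.82 z39 [0.5654 0.0408] z8 [0.57   0.0451] 338.0
top loupe 0.67 z39 [ 0.5682 -0.0919] z8 [ 0.5729 -0.0918] 181.0
27.9 [0.6422 0.0714 0.1596] [-0.1408 -0.5311 -0.372 ]
```

View pics/end.png

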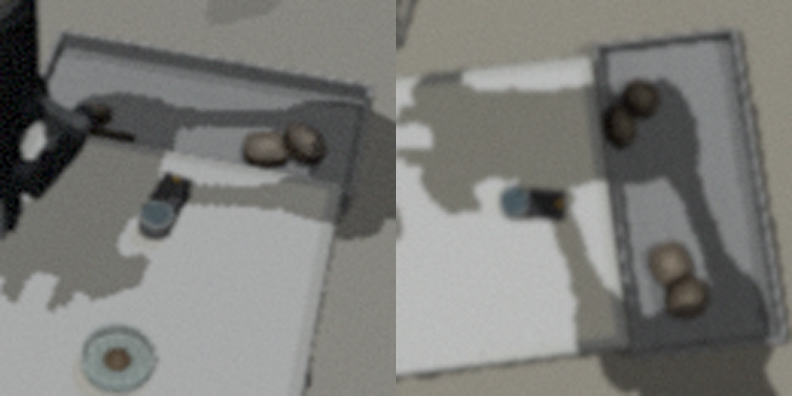

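All four are in the tray, but one at (620,127) in the right crop leans steeply on the near wall. I'll make a low sweep with one fingertip on its top edge to lay it flat.

Request:
apply_moves --fingers '[0.25, 0.25, 0.25, 0.25, 0.25, 0.25, 0.25, 0.25, 0.25, 0.25, 0.25]' --travel '[[-0.5, 0, 0], [-1, 0, 0], [-1, 0, 0], [-0.7, 0, 0], [-0.4, 0, 0], [0, 0, 0.6], [0, 0, 1], [0, 0, 0.8], [0, 0, 0.4], [0, 0, 0.2], [0, 0, 0]]' --rotation '[[0, 0, 0], [0, 0, 0], [0, 0, 0], [0, 0, 0], [0, 0, 0], [0, 0, 0], [0, 0, 0], [0, 0, 0], [0, 0, 0], [0, 0, 0], [0, 0, 0]]'

```text
time: 29.1
tool_pos: [0.6461, -0.1068, 0.0089]
tcp_rot: [-2.193, -2.247, 0.001]
wrist_force: [0.5, 0.2, 0.0]
width: 0.247
grip_force: 0.0
```

Request:
apply_moves --fingers '[0.25, 0.25]' --travel '[[0, 0, 0.03], [0, 0, 0]]' --rotation '[[0, 0, 0], [0, 0, 0]]'

```text
time: 29.3
tool_pos: [0.6476, -0.1073, 0.0092]
tcp_rot: [2.193, 2.247, 0.002]
wrist_force: [-0.3, 0.4, -0.5]
width: 0.244
grip_force: 0.0
```

Request:
apply_moves --fingers '[0.25, 0.25, 0.25]' --travel '[[0, 0, 0.03], [0, 0, 0], [0, 0, 0]]' --rotation '[[0, 0, 0], [0, 0, 0], [0, 0, 0]]'

```text
time: 29.6
tool_pos: [0.6466, -0.1073, 0.0069]
tcp_rot: [2.194, 2.248, 0.0]
wrist_force: [-0.4, 0.1, 0.0]
width: 0.252
grip_force: 0.0
```

Request:
apply_moves --fingers '[0.25, 0.25, 0.25, 0.25, 0.25, 0.25, 0.25, 0.25, 0.25, 0.25, 0.25, 0.25]' --travel '[[-0.1, 0, 0], [-0.2, 0, 0], [-0.2, 0, 0], [-0.2, 0, 0], [-0.2, 0, 0], [-0.2, 0, 0], [-0.2, 0, 0], [-0.2, 0, 0], [-0.2, 0, 0], [-0.1, 0, 0], [0, 0, 0], [0, 0, 0]]' --rotation '[[0, 0, 0], [0, 0, 0], [0, 0, 0], [0, 0, 0], [0, 0, 0], [0, 0, 0], [0, 0, 0], [0, 0, 0], [0, 0, 0], [0, 0, 0], [0, 0, 0], [0, 0, 0]]'

```text
time: 30.8
tool_pos: [0.6485, -0.1971, 0.0065]
tcp_rot: [-2.194, -2.248, -0.0]
wrist_force: [-0.7, 0.6, -0.9]
width: 0.252
grip_force: 0.0
```

```bash
python3 where.py
```

```text
side slice_a 0.69 z39 [ 0.4856 -0.1877] z8 [ 0.4873 -0.2179] 161.0
side slice_a 0.63 z39 [0.782  0.0141] z8 [ 0.7961 -0.0075] 189.0
side slice_a 0.53 z39 [ 0.6259 -0.1561] z8 [ 0.6335 -0.1849] 50.0
side slice_a 0.47 z39 [ 0.5133 -0.1712] z8 [ 0.5162 -0.2006] 128.0
side slice_a 0.42 z39 [ 0.6472 -0.172 ] z8 [ 0.6557 -0.2014] 102.0
side dish 0.78 z39 [0.5678 0.0375] z8 [0.573  0.0168] 438.0
side loupe 0.84 z39 [ 0.5706 -0.0978] z8 [ 0.5759 -0.1242] 271.0
top dish 0.69 z39 [0.5656 0.0415] z8 [0.5703 0.0458] 338.0
top loupe 0.53 z39 [ 0.5717 -0.0735] z8 [ 0.5765 -0.0729] 37.0
31.2 [ 0.6487 -0.1969  0.0066] [ 0.2478  0.1115 -0.2185]
```

That missed, so its top is no higher than the pane. I'll press down on its upper face instead so the foot slides out and it lies flat.

Request:
apply_moves --fingers '[0.25, 0.25, 0.25, 0.25, 0.25]' --travel '[[0, 0, -0.3], [0.4, 0, 0], [0, 0, 0.3], [0, 0, 0.04], [0, 0, 0]]' --rotation '[[0, 0, 0], [0, 0, 0], [0, 0, 0], [0, 0, 0], [0, 0, 0]]'

```text
time: 31.7
tool_pos: [0.6466, -0.1765, 0.0028]
tcp_rot: [-2.192, -2.247, 0.003]
wrist_force: [-0.8, -0.0, -1.3]
width: 0.253
grip_force: 0.0
```

Request:
apply_moves --fingers '[0.25, 0.25]' --travel '[[0, 0, 0.06], [0, 0, 0]]' --rotation '[[0, 0, 0], [0, 0, 0]]'

```text
time: 31.9
tool_pos: [0.6478, -0.1774, 0.001]
tcp_rot: [-2.194, -2.247, 0.001]
wrist_force: [-0.6, -0.1, 0.0]
width: 0.25
grip_force: 0.0
```

Request:
apply_moves --fingers '[0.25, 0.25]' --travel '[[0, 0, 0.06], [0, 0, 0]]' --rotation '[[0, 0, 0], [0, 0, 0]]'

```text
time: 32.1
tool_pos: [0.6486, -0.1778, -0.0011]
tcp_rot: [2.194, 2.247, 0.0]
wrist_force: [0.6, -0.2, -0.0]
width: 0.25
grip_force: 0.4
```

Request:
apply_moves --fingers '[0.25, 0.25]' --travel '[[0, 0, 0.06], [0, 0, 0]]' --rotation '[[0, 0, 0], [0, 0, 0]]'

```text
time: 32.3
tool_pos: [0.6495, -0.1787, -0.0026]
tcp_rot: [2.192, 2.246, 0.0]
wrist_force: [-1.2, -2.8, 6.3]
width: 0.252
grip_force: 3.1
```

Request:
apply_moves --fingers '[0.25, 0.25]' --travel '[[0, 0, 0.05], [0, 0, 0]]' --rotation '[[0, 0, 0], [0, 0, 0]]'

```text
time: 32.5
tool_pos: [0.6502, -0.1796, -0.0038]
tcp_rot: [2.19, 2.245, 0.0]
wrist_force: [-2.6, -3.6, 9.9]
width: 0.25
grip_force: 5.1
```

```bash
python3 where.py
```

```text
side slice_a 0.73 z39 [ 0.5114 -0.1719] z8 [ 0.5142 -0.2013] 167.0
side slice_a 0.62 z39 [ 0.4853 -0.1874] z8 [ 0.487  -0.2175] 147.0
side slice_a 0.6 z39 [ 0.6268 -0.156 ] z8 [ 0.6345 -0.1847] 47.0
side slice_a 0.48 z39 [ 0.6491 -0.1699] z8 [ 0.6577 -0.1993] 40.0
side slice_a 0.27 z39 [0.5614 0.0034] z8 [ 0.5663 -0.0187] 11845.0
side dish 0.8 z39 [0.5683 0.0379] z8 [0.5735 0.0172] 467.0
side loupe 0.48 z39 [ 0.571  -0.0977] z8 [ 0.5763 -0.124 ] 250.0
top slice_a 0.66 z39 [0.7647 0.1697] z8 [0.7757 0.1781] 352.0
top dish 0.63 z39 [0.5646 0.0407] z8 [0.5692 0.045 ] 323.0
32.9 [ 0.6502 -0.1796 -0.0038] [-1.9269 -4.3032  9.5386]
```

It resists when pressed mid-face. I'll press on its top edge instead and drag outward at the same time.

Request:
apply_moves --fingers '[0.25, 0.25, 0.25, 0.25, 0.25]' --travel '[[0, 0, -0.5], [0.16, -0.04, 0], [0, 0, 0], [0, 0, 0.2], [0, 0, 0]]' --rotation '[[0, 0, 0], [0, 0, 0], [0, 0, 0], [0, 0, 0], [0, 0, 0]]'

```text
time: 33.4
tool_pos: [0.6435, -0.1683, 0.0048]
tcp_rot: [-2.191, -2.245, 0.004]
wrist_force: [-0.6, 0.7, -0.4]
width: 0.245
grip_force: 0.0
```

Request:
apply_moves --fingers '[0.25, 0.25]' --travel '[[0, 0, 0.05], [0, 0, 0]]' --rotation '[[0, 0, 0], [0, 0, 0]]'

```text
time: 33.6
tool_pos: [0.6452, -0.169, 0.0044]
tcp_rot: [-2.193, -2.247, 0.001]
wrist_force: [0.0, -0.2, 1.1]
width: 0.251
grip_force: 0.2
```

Request:
apply_moves --fingers '[0.25, 0.25]' --travel '[[0, 0, 0.05], [0, 0, 0]]' --rotation '[[0, 0, 0], [0, 0, 0]]'

```text
time: 33.8
tool_pos: [0.6461, -0.1694, 0.0029]
tcp_rot: [2.194, 2.248, 0.0]
wrist_force: [-0.6, -0.3, 0.8]
width: 0.255
grip_force: 0.1
```

Request:
apply_moves --fingers '[0.25, 0.25]' --travel '[[0, 0, 0.05], [0, 0, 0]]' --rotation '[[0, 0, 0], [0, 0, 0]]'

```text
time: 34.0
tool_pos: [0.6468, -0.1698, 0.0014]
tcp_rot: [2.193, 2.247, 0.001]
wrist_force: [0.2, 0.8, 2.9]
width: 0.248
grip_force: 2.0
```

Request:
apply_moves --fingers '[0.25, 0.25, 0.25, 0.25, 0.25]' --travel '[[-0.08, 0, 0.05], [-0.08, 0, 0.05], [-0.08, 0, 0.05], [-0.08, 0, 0.03], [0, 0, 0]]' --rotation '[[0, 0, 0], [0, 0, 0], [0, 0, 0], [0, 0, 0], [0, 0, 0]]'

```text
time: 34.5
tool_pos: [0.6457, -0.1859, -0.0093]
tcp_rot: [-2.195, -2.247, 0.001]
wrist_force: [-0.1, -0.0, 0.3]
width: 0.249
grip_force: 0.0
```

```bash
python3 where.py
```

```text
side slice_a 0.65 z39 [ 0.6449 -0.1755] z8 [ 0.6533 -0.2051] 55.0
side slice_a 0.45 z39 [ 0.4841 -0.1871] z8 [ 0.4858 -0.2172] 129.0
side slice_a 0.42 z39 [ 0.5137 -0.1725] z8 [ 0.5166 -0.202 ] 108.0
side dish 0.92 z39 [0.5684 0.038 ] z8 [0.5736 0.0174] 482.0
side loupe 0.72 z39 [0.7671 0.1761] z8 [0.7806 0.1613] 817.0
side loupe 0.62 z39 [ 0.5707 -0.0982] z8 [ 0.576  -0.1246] 267.0
top dish 0.66 z39 [0.5652 0.0422] z8 [0.5698 0.0465] 326.0
top loupe 0.61 z39 [0.565  0.1725] z8 [0.5696 0.181 ] 4267.0
34.9 [ 0.6464 -0.1851 -0.0083] [-0.4191  0.4817 -0.3871]
```

Request:
apply_moves --fingers '[0.25, 0.25, 0.25, 0.25, 0.25, 0.25, 0.25, 0.25, 0.25, 0.25, 0.25, 0.25]' --travel '[[0, 0, -0.5], [0, 0, -0.8], [0, 0, -1], [0, 0, -1], [0.6, 0, 0], [1, 0, 0], [1, 0, 0], [1, 0, 0], [1, 0, 0], [1, 0, 0], [0.5, 0, 0], [0, 0, 0]]' --rotation '[[0, 0, 0], [0, 0, 0], [0, 0, 0], [0, 0, 0], [0, 0, 0], [0, 0, 0], [0, 0, 0], [0, 0, 0], [0, 0, 0], [0, 0, 0], [0, 0, 0], [0, 0, 0]]'

```text
time: 36.1
tool_pos: [0.6385, 0.1237, 0.1568]
tcp_rot: [-2.189, -2.253, -0.002]
wrist_force: [0.5, -0.6, 0.1]
width: 0.248
grip_force: 0.0
```

```bash
python3 where.py
python3 - <<'E'
from h import *
np.set_printoptions(precision=4,suppress=True)
# tray: edge comparison of first and present top picture
a=cv2.cvtColor(cv2.imread("pics/top0.png"),cv2.COLOR_BGR2GRAY)
c=read_camera("top")
b=cv2.cvtColor(c["image"],cv2.COLOR_RGB2GRAY)
for w in((330,176,395,200),(370,190,402,290)):
    x,y,X,Y=w; print("shift",cv2.phaseCorrelate(np.float32(cv2.Laplacian(cv2.GaussianBlur(a,(5,5),0),5)[y:Y,x:X]),np.float32(cv2.Laplacian(cv2.GaussianBlur(b,(5,5),0),5)[y:Y,x:X])))
for r in regions_of("top","slice_a"): 
    if r["p"]>.3: print(r["bbox"],round(r["p"],2))
for n in("beaker","jar","tray","slide_box"):
    for r in tip_of("top",n)[:1]: print(n,r["p"],at_z(c,r["location"],0))
E
```

```text
side slice_a 0.53 z39 [0.5684 0.0384] z8 [0.5736 0.0178] 437.0
side slice_a 0.5 z39 [ 0.6235 -0.1599] z8 [ 0.631  -0.1889] 74.0
side slice_a 0.47 z39 [ 0.6493 -0.1745] z8 [ 0.6579 -0.2041] 119.0
side dish 0.95 z39 [0.5683 0.0389] z8 [0.5735 0.0182] 507.0
side loupe 0.77 z39 [ 0.5709 -0.0991] z8 [ 0.5762 -0.1255] 226.0
top slice_a 0.7 z39 [ 0.5095 -0.197 ] z8 [ 0.5124 -0.2002] 145.0
top slice_a 0.56 z39 [ 0.4817 -0.2072] z8 [ 0.4836 -0.2107] 174.0
top slice_a 0.45 z39 [ 0.6471 -0.1983] z8 [ 0.6543 -0.2016] 115.0
top slice_a 0.41 z39 [ 0.6217 -0.1763] z8 [ 0.6282 -0.1789] 144.0
top dish 0.82 z39 [0.5655 0.0425] z8 [0.5701 0.0468] 329.0
top loupe 0.73 z39 [ 0.5681 -0.0967] z8 [ 0.5728 -0.0968] 169.0
36.5 [0.6391 0.1183 0.1566] [ 0.1492 -0.0605 -0.4234]
shift ((0.08038895737459484, -0.24678036899276812), 0.5223546425501505)
shift ((0.04900372792664598, 0.13115071565990633), 0.5700314748287201)
[346.8, 244.1, 14.9, 15.7] 0.69
[442.5, 205.5, 69.3, 36.3] 0.49
[350.6, 255.1, 19.9, 13.5] 0.46
[334.4, 200.6, 11.5, 14.7] 0.45
beaker 0.75 [ 0.5155 -0.2024  0.    ]
jar 0.53 [0.7698 0.1755 0.    ]
tray 0.8 [ 0.5705 -0.2226  0.    ]
slide_box 0.75 [0.5741 0.1774 0.    ]
```

The slice has slid about 7 mm outward and sits lower. The tray is unmoved (shift under 0.3 px) and the dish, lens and the rest are unchanged. Handing in.

```bash
python3 -c "
from workcell import *
print(finish_job())"
```

```text
the job is handed in; nothing more can be done
None
```

All four agate slices were pushed off the light box into the tray and the job is handed in; one may still be tilted against the tray's near wall, and the dish, hand lens and tray had not measurably moved.

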